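# Sort two cradle screws by thread hand in the check plate

### The job

The two steel clamp screws of an object cradle have been mixed up: one has a right-hand thread, the other a left-hand thread. Find out which is which by trying them in the two long brass nuts of the check plate - the plain nut is right-hand (screws in clockwise seen from above), the one with a groove round its corners is left-hand (anticlockwise) - without ever forcing a screw that does not bite, and leave each screw upright in the nut it fits, run in until about half of its thread is down inside the nut, and let go. Leave the tankard, the goblet and the card box where they stand.

Things in the scene. Friction and masses are not known exactly. Their poses are not given: they have to be found in the camera images.
- screw_a: One of two outwardly alike loose steel screws standing head up in the holder, 77 mm long, 0.25-0.4 kg; its hand is not known. Origin at the centre of its tip, z up to the head. From the tip: smooth pilot 0-16 mm (diameter 18, coned to 10 at the tip), coarse round three-start thread 16-46 mm (outside diameter 29), neck (diameter 18) to 55 mm, hexagonal head 55-77 mm.
- screw_a_head (a point): Centre of screw_a's hexagonal head, 66 mm above its tip; axes as the screw. The head is 22 mm high and 32 mm across flats: one flat faces the screw's +x, the others follow every 60 degrees. The three thread ridges begin, 16 mm above the tip, at 0, 120 and 240 degrees from +x.
- screw_b: The other screw: size, make and axes as screw_a, but of the other thread hand (not known which). Thread lead 30 mm on both: 4.8 mm of travel per radian turned. Thread friction holds a screw where it is left in its nut; it does not run down by itself. With half of its thread inside a nut, the tip is 31 mm below the mouth and the head's underside 24 mm above it.
- screw_b_head (a point): Centre of screw_b's hexagonal head, as for screw_a.
- nut_rh: Plain long hexagonal brass nut fixed upright on the check plate: right-hand thread, a screw goes in clockwise seen from above. 46 mm across flats, 50 mm tall, bore 31 mm, closed below by the plate. Origin at the centre of its underside, 10 mm above the bench, z up, x along the plate's x. A screw of the wrong hand stops with its tip at most about 20 mm below the mouth, whichever way it is turned.
- nut_rh_mouth (a point): Centre of the open, chamfered mouth, 50 mm above the nut's underside. Three thread teeth inside, each 110 degrees long, 3 to 12 mm below the mouth, 21 mm free between them; their upper ends are at 110, 230, 350 degrees counter-clockwise from the nut's +x and they run down clockwise. A fitting screw set in rests with its tip 15 to 24 mm below the mouth (by its angle) and sinks as it is turned.
- nut_lh: Long hexagonal brass nut of the same size and axes as nut_rh, 140 mm from it on the same plate, but with a groove 8 mm wide and 3.5 mm deep cut right round it, 12 to 20 mm below its mouth: left-hand thread, a screw goes in anticlockwise seen from above.
- nut_lh_mouth (a point): Centre of nut_lh's open mouth, 50 mm above its underside. Inside it is the mirror image of nut_rh: the teeth's upper ends are at 110, 230 and 350 degrees clockwise from the nut's +x and they run down anticlockwise.
- check_plate: Dark steel plate 100 x 240 x 10 mm, fixed flat on the bench, carrying the two nuts on its long (y) axis, 70 mm either side of its centre; which nut is on which side varies. Origin at the centre of its underside.
- holder: White plastic holder block 90 x 170 x 42 mm, fixed on the bench, with two square wells 33 mm wide and 38 mm deep on its long (y) axis, 50 mm either side of its centre, in which the screws stand; well floors 4 mm above the bench. Origin at the centre of its underside.
- tankard: Bystander: lidded pewter tankard, 104 mm wide, 154 mm tall, handle to +y. Origin at the centre of its foot.
- goblet: Bystander: turned wooden goblet, 60 mm wide, 100 mm tall. Origin at the centre of its foot.
- card_box: Bystander: cream lidded card box 79 x 114 x 35 mm. Origin at the centre of its underside.

How it is judged (in metres and radians):
At the end, for the whole second after the job is handed in: Each screw stands in the nut of its own hand, upright within 10 degrees and at rest, run in so that its tip is at least 30 mm below the nut's mouth (14 of its 30 mm of thread inside the nut) (((z of screw_a in the frame of nut_rh below 0.02 m and horizontal distance between screw_a and nut_rh below 0.006 m and z of screw_b in the frame of nut_lh below 0.02 m and horizontal distance between screw_b and nut_lh below 0.006 m) or (z of screw_b in the frame of nut_rh below 0.02 m and horizontal distance between screw_b and nut_rh below 0.006 m and z of screw_a in the frame of nut_lh below 0.02 m and horizontal distance between screw_a and nut_lh below 0.006 m)) and angle between each of screw_a, screw_b's own z axis and vertical below 0.17 rad and linear speed of each of screw_a, screw_b below 0.02 m/s); the robot touches nothing.
It fails at once if a screw is forced: more than 100 N between it and a nut (contact force between any of screw_a, screw_b and nut_rh above 100 N or contact force between any of screw_a, screw_b and nut_lh above 100 N).
It fails at once if the tankard, the goblet or the card box is moved more than 20 mm (distance of any of tankard, goblet, card_box from where it was at the start of the episode above 0.02 m).
It also fails if it takes over 72 s, if anything falls off the work surface, if the arm or the gripper's body presses on something with over 40 N, if the wrist force passes 120 N, or if a joint passes its speed limit or range.

### The arm

A 6-joint arm with a two-finger parallel gripper is mounted at the origin on the work surface. World frame = base frame: x ahead of the robot, y to its left, z up, the work surface at z = 0. Lengths are in mm, angles in degrees, forces in N, time in s.
With the tool pointing down it reaches from about 325 to 900 mm from the base axis. Payload 3.5 kg.
Tool frame: the origin (TCP) lies at the very end of the fingers, on their centre line; the grasp point (between the pads) lies 19 mm behind it; z points along the fingers, y is the line along which they close (so a half turn about z gives the same grasp; the last joint's range is limited). The gripper opens to 85 mm and grips with 20 to 120 N. Pads are 22 mm wide; open, the fingers measure 114 mm over their backs; the gripper's body (76 mm by 85 mm) begins 54 mm behind the grasp point. The pads swing forward as they close: fully open they stand 13 mm farther back than shut.
Start: joints at [-76.742, 15.837, -1.513, 72.651, 0, 84.076], TCP at [205.351, -590.299, 231.313] pointing down, gripper open.
Joint ranges: [-178.77, 178.77], [-48.84, 107.48], [-61.69, 71.31], [-111.58, 123.2], [-90, 87.43], [-180, 180]. Speed limits (degrees/s): [147.25, 147.25, 180, 180, 180, 180].

### API

Orientations are given as [roll, pitch, yaw] about the fixed x, y, z axes, in that order (R = Rz(yaw) Ry(pitch) Rx(roll)).
In Python, from workcell import manip, vision, ticket gives the robot as it stands.
- The arm moves only by the tool arm_command, never from a script. Its argument "moves" is a list of rows, each an object with "xyz": the shift along the world's x, y, z in units of 40 mm (1.0 is 40 mm), a list of three; "twist": the turn about the world's z in units of 5 degrees (1.0 is 5 degrees). A call has 1 to 8 rows; each row shifts and turns the commanded pose from where the row before left it; what a row does not reach is not made up. A row lasts 1/10 s, in which the tool goes at most 50 mm and 8.59 degrees, less where a joint would pass 70% of its speed; a pose out of reach is approached as far as the arm can. A call is refused whole if a number of a shift passes 1 or a number of a turn 1, either way. A call with a gripper value outside its range is refused whole. "gripper" is the closure, from 0 (fully open) to 1 (shut), set as the call begins (left out, the last holds). The fingers move at their own pace and stop on an object; the grip force is fixed at half the most. Time passes only in rows, so rows that do not move let the fingers close. It gives the time, the measured TCP pose, the force, the opening and the grip force at its end, in the units of the state.
- manip.observe(): the state, without advancing time (a new reading comes with each control period).
- vision.snapshot(name): name is "scene" or "top"; returns a dict with "frame" (420x560x3 uint8, red, green, blue), "fx", "fy", "cx", "cy" (pixels), "k1" (the pictures are not rectified: a ray, as slopes to the right and down, at radius r is drawn at 1 + k1 r^2 times it, then the intrinsics apply), "view" (4x4, takes a point from world to camera coordinates). Camera axes: x right, y down, z forward; pixel columns grow to the right and rows downward; lengths in mm; the calibration is good to about 2 mm. A picture is of the moment at which its call begins. There is no depth.
- ticket.close_job(): hands the job in; it is judged then, once.
The state is a dict: "time_s": time; "joints": joint angles; "dq": joint speeds; "joint_torque": joint torques, N m; "ee_pos": TCP position; "tool_rot": TCP orientation; "contact_force": force on the tool from outside, world axes, zero at the start; "moment": the same for the moment, N m; "width": opening from 0.0 (shut) to 1.0 (fully open); "finger_force": force on a finger pad.
Only numpy, scipy, OpenCV 4.12 (cv2) and the standard library are available. Lean on these libraries where they do the work, as an engineer would, in place of code of your own. Each camera call takes 0.05 s, during which the arm holds its last target. There are 200 camera calls.

## Working session

There is one attempt and no reset: what is moved stays moved. The work goes in short steps, Python scripts to look and compute and a tool call to move; the robot and the scene stay as the last step left them, time stands still between calls to the robot, and variables do not carry over. Pictures are saved under pics/ and viewed, at most 10 in all, crops included, and the job is handed in when it is done.

Besides the shell and the picture viewer there is one more tool, called after "Call:" as name(argument=value, ...) on one line, values as JSON. arm_command: Moves the arm, as the interface text tells. Its arguments: {"type":"object","properties":{"moves":{"type":"array","items":{"type":"object","properties":{"xyz":{"type":"array","items":{"type":"number"}},"twist":{"type":"number"}}}},"gripper":{"type":"number"}},"required":["moves"]}

```bash
mkdir -p pics; python3 - <<'E'
from workcell import manip, vision
import cv2
print(manip.observe())
for n in ("scene","top"):
    s=vision.snapshot(n); cv2.imwrite(f"pics/{n}0.png",s["frame"][:,:,::-1])
    print(n,{k:s[k] for k in s if k!="frame"})
E
```

```text
{'time_s': 0.0, 'joints': array([-7.67408799e+01,  1.58787196e+01, -1.59931157e+00,  7.26521433e+01,
       -2.38383819e-04,  8.40756534e+01]), 'dq': array([ 0.00283567, -0.03534888, -0.02358403, -0.03770694,  0.06486579,
       -0.01102932]), 'joint_torque': array([-1.57582333e-03, -4.45507264e+01,  2.95204371e+01,  1.64605438e-02,
       -1.59094539e-04, -8.59544116e-06]), 'ee_pos': array([ 205.17641561, -589.51406703,  230.14264824]), 'tool_rot': array([-1.79870496e+02, -1.31988651e-02,  1.91834520e+01]), 'contact_force': array([-0.53521101, -0.10433293, -0.05406716]), 'moment': array([-0.00805518, -0.02445627,  0.02082303]), 'finger_force': 0.0, 'width': 1.0028508776301315}
scene {'fx': 450.04342272055885, 'fy': 450.04342272055885, 'cx': 279.8107278110268, 'cy': 212.64917144062574, 'k1': -0.021466557572316698, 'view': array([[ 7.89334873e-01,  6.13783922e-01,  1.48241408e-02,
        -5.29593755e+02],
       [ 5.16179970e-01, -6.50354561e-01, -5.57312465e-01,
        -2.76960623e+02],
       [-3.32428483e-01,  4.47558088e-01, -8.30170502e-01,
         1.36606045e+03],
       [ 0.00000000e+00,  0.00000000e+00,  0.00000000e+00,
         1.00000000e+00]])}
top {'fx': 515.3364627758906, 'fy': 515.3364627758906, 'cx': 282.2249367622656, 'cy': 215.00296732961732, 'k1': -0.10269123293532764, 'view': array([[-1.16001663e-02, -9.99813410e-01,  1.54460944e-02,
         3.65026960e+01],
       [-9.97093064e-01,  1.04025173e-02, -7.54798602e-02,
         6.43557993e+02],
       [ 7.53050982e-02, -1.62767725e-02, -9.97027687e-01,
         1.24986183e+03],
       [ 0.00000000e+00,  0.00000000e+00,  0.00000000e+00,
         1.00000000e+00]])}
```

View pics/scene0.png

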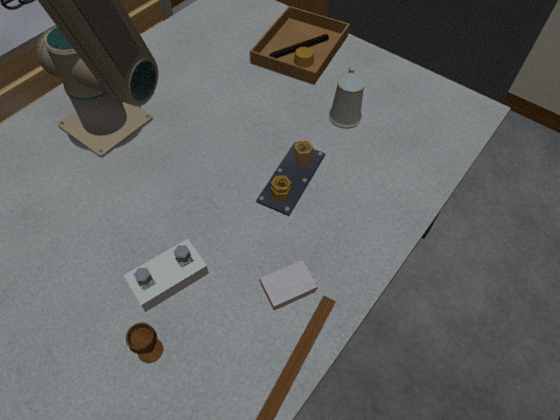

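View pics/top0.png

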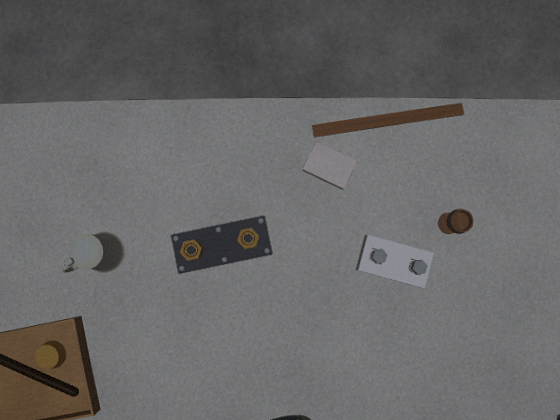

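Scene view: holder with two screws at (143,277) and (183,254), nuts at (281,187) and (303,152), and the goblet, box and tankard clear of them. Top view: screw heads at (378,256) and (419,267), nuts at (191,250) and (248,238). Next I'll enlarge these.

```bash
cat > h.py <<'E'
import numpy as np, cv2
from workcell import manip, vision
def ray(s,uv):
    K=np.array([[s["fx"],0,s["cx"]],[0,s["fy"],s["cy"]],[0,0,1.]])
    p=cv2.undistortPoints(np.array([[uv]],float),K,np.array([s["k1"],0,0,0]))[0,0]
    V=s["view"];R=V[:3,:3]
    return -R.T@V[:3,3], R.T@np.array([p[0],p[1],1])
def at_z(s,uv,z):
    c,d=ray(s,uv); return c+d*(z-c[2])/d[2]
def proj(s,P):
    K=np.array([[s["fx"],0,s["cx"]],[0,s["fy"],s["cy"]],[0,0,1.]]);V=s["view"]
    return cv2.projectPoints(np.array(P,float).reshape(-1,1,3),cv2.Rodrigues(V[:3,:3])[0],V[:3,3],K,np.array([s["k1"],0,0,0]))[0][:,0]
def crop(s,x,y,w,h,k):
    return cv2.resize(s["frame"][y:y+h,x:x+w,::-1],None,fx=k,fy=k,interpolation=cv2.INTER_CUBIC)
E
python3 - <<'E'
from h import *
t=vision.snapshot("top"); s=vision.snapshot("scene")
a=crop(t,355,230,80,60,5); b=crop(t,165,210,110,66,400/110) 
c=crop(s,120,235,90,67,400/90); d=crop(s,250,130,80,60,5)
fit=lambda i:cv2.copyMakeBorder(i[:300,:400],0,300-min(300,i.shape[0]),0,400-min(400,i.shape[1]),cv2.BORDER_CONSTANT)
cv2.imwrite("pics/c1.png",np.vstack([np.hstack([fit(a),fit(b)]),np.hstack([fit(c),fit(d)])]))
E
```

```text
(no output)
```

View pics/c1.png

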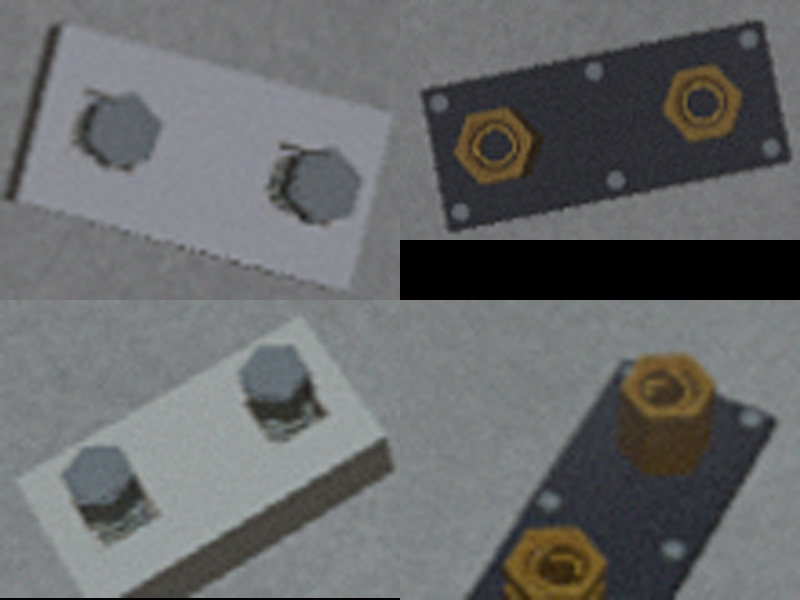

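```bash
cat > m.py <<'E'
from h import *
t=vision.snapshot("top"); s=vision.snapshot("scene")
for n,uv,z in(("s1",(379.4,256.2),81),("s2",(419.6,267.2),81),("nutL",(191.1,250.2),60),("nutR",(248.1,238.3),60)):
    p=at_z(t,uv,z); print(n,p.round(1),"in scene",proj(s,[p]).round(1))
def ortho(s,cx,cy,z,half=40,n=400):
    # up = +x, left=+y
    g=np.linspace(half,-half,n); X,Y=np.meshgrid(cx+g,cy+g,indexing="ij")
    q=proj(s,np.stack([X,Y,0*X+z],-1)).reshape(n,n,2).astype(np.float32)
    return cv2.remap(s["frame"][:,:,::-1],q[...,0],q[...,1],cv2.INTER_CUBIC)
P=[at_z(t,uv,z) for uv,z in(((379.4,256.2),81),((419.6,267.2),81))]
a,b=[ortho(t,p[0],p[1],81,30,300) for p in P]
c=crop(s,260,130,60,80,5)
c=c[:400]
cv2.imwrite("pics/c2.png",np.hstack([np.vstack([a,b])[:600],cv2.copyMakeBorder(c,0,200,0,0,cv2.BORDER_CONSTANT)]))
E
python3 m.py
```

```text
s1 [ 539.6 -198.3   81. ] in scene [[182.  249.9]]
s2 [ 512.  -294.2   81. ] in scene [[142.5 272.8]]
nutL [559.1 249.   60. ] in scene [[303.5 146.1]]
nutR [586.2 112.3  60. ] in scene [[280.9 181.6]]
```

View pics/c2.png

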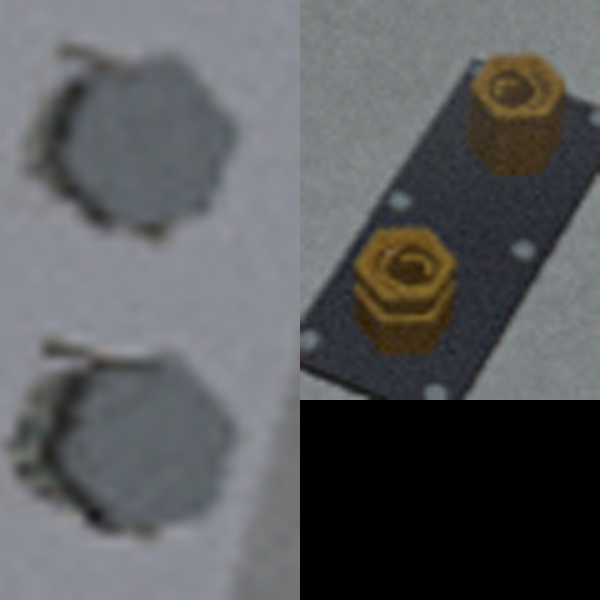

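The grooved left-hand nut is at (586,112) and the plain right-hand nut at (559,249). The screws are at (540,-198) and (512,-294). The spacings come out at 139 and 100 mm, which agree with the given sizes. Head flats are at about 11° and 7° (mod 60). I'll move to screw 1 and try it in the left-hand nut first, because the wrist has the most range that way.

Call:
arm_command(moves=[{"xyz": [0.7, 0.815, 0], "twist": 0.4}, {"xyz": [0.7, 0.815, 0], "twist": 0.4}, {"xyz": [0.7, 0.815, 0], "twist": 0.4}, {"xyz": [0.7, 0.815, 0], "twist": 0.4}, {"xyz": [0.7, 0.815, -0.1], "twist": 0.4}, {"xyz": [0.7, 0.815, -0.2], "twist": 0.4}, {"xyz": [0.7, 0.815, -0.3], "twist": 0.4}, {"xyz": [0.7, 0.815, -0.3], "twist": 0.4}], gripper=0)

```text
time_s: 1.1
ee_pos: [430.4, -328.2, 195.3]
tool_rot: [179.9, -0.0, 35.3]
contact_force: [-0.4, -1.2, -0.4]
width: 1.003
finger_force: 0.0
```

Call:
arm_command(moves=[{"xyz": [0.7, 0.815, -0.3], "twist": 0.4}, {"xyz": [0.7, 0.815, -0.3], "twist": 0.4}, {"xyz": [0.7, 0.815, -0.3], "twist": 0.4}, {"xyz": [0.66, 0.815, -0.3], "twist": 0}, {"xyz": [0, 0, 0]}, {"xyz": [0, 0, 0]}])

```text
schema error: expected keys xyz, twist
```

Call:
arm_command(moves=[{"xyz": [0.68, 0.81, -0.4], "twist": 0.4}, {"xyz": [0.68, 0.81, -0.4], "twist": 0.4}, {"xyz": [0.68, 0.81, -0.4], "twist": 0.4}, {"xyz": [0.69, 0.82, -0.4], "twist": 0}, {"xyz": [0, 0, -0.5], "twist": 0}, {"xyz": [0, 0, 0], "twist": 0}])

```text
time_s: 1.7
ee_pos: [536.9, -197.2, 108.4]
tool_rot: [-179.7, 0.1, 41.3]
contact_force: [-1.7, -0.4, -0.5]
width: 1.004
finger_force: 0.0
```

```bash
python3 - <<'E'
from h import *
o=manip.observe(); print(o["ee_pos"].round(1),o["tool_rot"].round(1),o["joints"].round(1),o["contact_force"].round(1))
t=vision.snapshot("top"); s=vision.snapshot("scene")
print(proj(t,[o["ee_pos"]]),proj(s,[o["ee_pos"]]))
cv2.imwrite("pics/c3.png",np.hstack([crop(t,345,215,100,100,4),crop(s,115,190,100,100,4)]))
E
```

```text
[ 536.9 -197.2  108.4] [-1.797e+02  1.000e-01  4.130e+01] [-26.6  16.1 -16.9  57.4  -0.  112. ] [-1.7 -0.4 -0.5]
[[381.35892401 257.42414707]] [[179.5000181  242.91820836]]
```

View pics/c3.png

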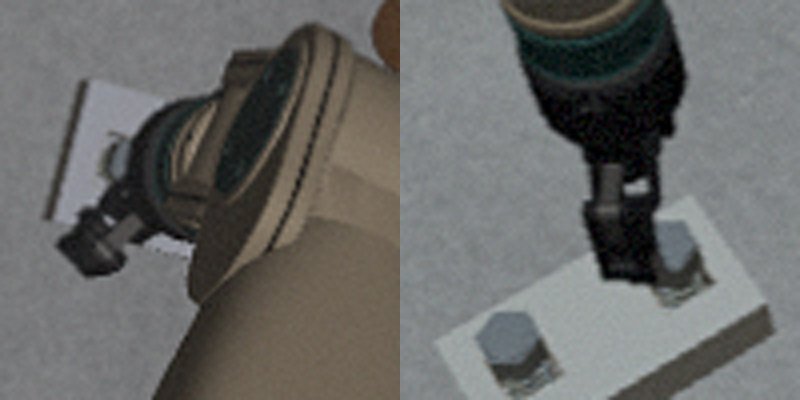

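The fingers straddle the head of screw 1, and the tool is over the well. I'll descend and grip.

Call:
arm_command(moves=[{"xyz": [0.06, -0.02, -0.5], "twist": 0}, {"xyz": [0, 0, -0.5], "twist": 0}, {"xyz": [0, 0, -0.3], "twist": 0}, {"xyz": [0, 0, 0], "twist": 0}])

```text
time_s: 2.2
ee_pos: [539.5, -200.6, 58.4]
tool_rot: [-179.9, 0.1, 41.1]
contact_force: [0.1, 0.6, -0.4]
width: 1.001
finger_force: 0.0
```

Call:
arm_command(moves=[{"xyz": [0, 0, 0], "twist": 0}, {"xyz": [0, 0, 0], "twist": 0}, {"xyz": [0, 0, 0], "twist": 0}, {"xyz": [0, 0, 0], "twist": 0}, {"xyz": [0, 0, 0], "twist": 0}, {"xyz": [0, 0, 0], "twist": 0}], gripper=1)

```text
time_s: 2.8
ee_pos: [541.7, -200.6, 60.4]
tool_rot: [179.9, -0.0, 41.2]
contact_force: [-1.1, 0.4, 5.2]
width: 0.364
finger_force: 59.7
```

Call:
arm_command(moves=[{"xyz": [0, 0, 0.5], "twist": 0}, {"xyz": [0, 0, 1], "twist": 0}, {"xyz": [0, 0.3, 1], "twist": 0}, {"xyz": [0.1, 0.8, 0], "twist": 0}, {"xyz": [0.15, 0.9, 0], "twist": 0}, {"xyz": [0.15, 0.9, 0], "twist": 0}, {"xyz": [0.15, 0.9, 0], "twist": 0}, {"xyz": [0.15, 0.9, 0], "twist": 0}])

```text
time_s: 3.6
ee_pos: [568.0, -10.7, 158.2]
tool_rot: [-179.9, 0.1, 41.2]
contact_force: [-0.3, -1.0, -3.0]
width: 0.359
finger_force: 60.6
```

Call:
arm_command(moves=[{"xyz": [0.15, 0.9, 0], "twist": 0}, {"xyz": [0.15, 0.9, 0], "twist": 0}, {"xyz": [0.1, 0.9, 0], "twist": 0}, {"xyz": [0, 0.3, 0], "twist": 0}, {"xyz": [0, 0, 0], "twist": 0}, {"xyz": [0, 0, 0], "twist": 0}])

```text
time_s: 4.2
ee_pos: [584.2, 107.1, 158.6]
tool_rot: [-180.0, 0.1, 41.2]
contact_force: [0.5, 0.5, -4.1]
width: 0.358
finger_force: 60.6
```

```bash
python3 - <<'E'
from h import *
o=manip.observe(); print(o["ee_pos"].round(1),o["tool_rot"].round(1),o["joints"].round(1),o["contact_force"].round(1))
t=vision.snapshot("top"); s=vision.snapshot("scene")
e=o["ee_pos"]
print(proj(t,[e,e-[0,0,55]]),proj(s,[e,e-[0,0,55]]), proj(s,[[586.2,112.3,60]]))
cv2.imwrite("pics/c4.png",np.hstack([crop(t,200,190,100,100,4),crop(s,230,120,80,120,5)[:400]] if 0 else [crop(t,200,190,100,150,4),crop(s,235,90,100,150,4)]))
E
```

```text
[584.2 107.1 158.6] [-1.80e+02  1.00e-01  4.12e+01] [ 4.20e+00  1.55e+01 -1.11e+01  6.36e+01 -1.00e-01  1.43e+02] [ 0.5  0.5 -4.1]
[[248.22592631 237.79065099]
 [249.42555187 238.53831915]] [[279.65219666 157.49710076]
 [279.33498156 171.87526779]] [[280.93673025 181.5969602 ]]
```

View pics/c4.png

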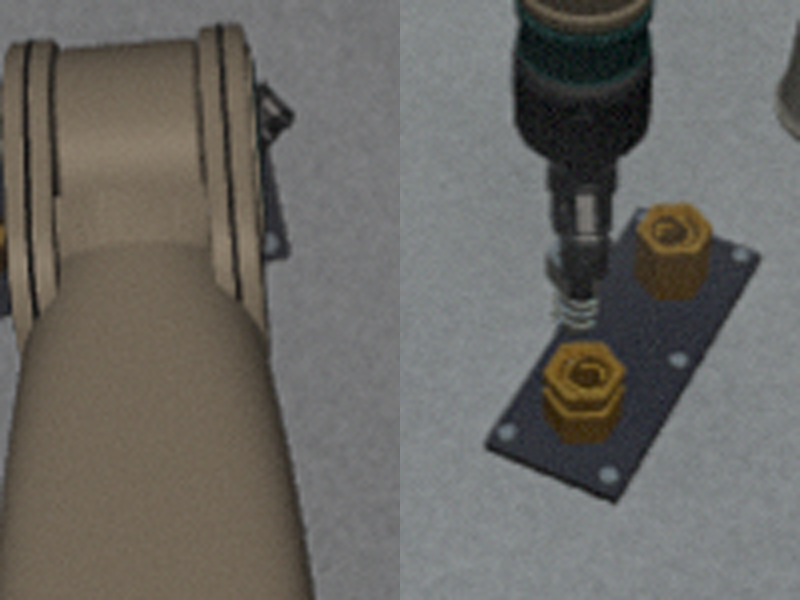

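The screw hangs upright just beside the grooved nut at (584,370), and it projects where predicted. I'll shift (+2,+5) and lower the pilot into the mouth.

Call:
arm_command(moves=[{"xyz": [0.05, 0.13, 0], "twist": 0}, {"xyz": [0, 0, -0.5], "twist": 0}, {"xyz": [0, 0, -0.4], "twist": 0}, {"xyz": [0, 0, -0.2], "twist": 0}, {"xyz": [0, 0, 0], "twist": 0}])

```text
time_s: 4.8
ee_pos: [585.8, 112.3, 113.9]
tool_rot: [-179.9, 0.1, 41.1]
contact_force: [0.2, -0.2, -1.9]
width: 0.355
finger_force: 60.6
```

Call:
arm_command(moves=[{"xyz": [0, 0, -0.1], "twist": 0}, {"xyz": [0, 0, -0.1], "twist": 0}, {"xyz": [0, 0, 0], "twist": 0}])

```text
time_s: 5.1
ee_pos: [587.0, 112.9, 107.3]
tool_rot: [180.0, -0.0, 41.2]
contact_force: [0.8, 0.6, -3.5]
width: 0.361
finger_force: 60.6
```

Call:
arm_command(moves=[{"xyz": [0, 0, -0.1], "twist": 0}, {"xyz": [0, 0, 0], "twist": 0}])

```text
time_s: 5.3
ee_pos: [587.0, 112.9, 103.1]
tool_rot: [180.0, -0.0, 41.2]
contact_force: [-0.1, -0.8, -2.7]
width: 0.361
finger_force: 60.6
```

Call:
arm_command(moves=[{"xyz": [0, 0, -0.05], "twist": 0}, {"xyz": [0, 0, 0], "twist": 0}])

```text
time_s: 5.5
ee_pos: [587.0, 112.9, 101.2]
tool_rot: [180.0, -0.0, 41.2]
contact_force: [-0.3, -0.1, -2.4]
width: 0.365
finger_force: 60.6
```

Call:
arm_command(moves=[{"xyz": [0, 0, -0.05], "twist": 0}, {"xyz": [0, 0, 0], "twist": 0}])

```text
time_s: 5.7
ee_pos: [587.5, 113.0, 100.1]
tool_rot: [180.0, -0.1, 41.2]
contact_force: [0.4, -0.2, 1.9]
width: 0.361
finger_force: 61.3
```

Call:
arm_command(moves=[{"xyz": [0, 0, -0.01], "twist": 1}, {"xyz": [0, 0, -0.01], "twist": 1}, {"xyz": [0, 0, -0.01], "twist": 1}, {"xyz": [0, 0, -0.01], "twist": 1}])

```text
time_s: 6.1
ee_pos: [588.6, 111.2, 99.9]
tool_rot: [179.7, 0.1, 61.3]
contact_force: [-2.8, -4.2, 8.6]
width: 0.356
finger_force: 62.1
```

Call:
arm_command(moves=[{"xyz": [0, 0, -0.01], "twist": 1}, {"xyz": [0, 0, -0.01], "twist": 1}, {"xyz": [0, 0, -0.01], "twist": 1}, {"xyz": [0, 0, -0.01], "twist": 1}])

```text
time_s: 6.5
ee_pos: [589.1, 111.9, 99.1]
tool_rot: [179.7, 0.1, 81.3]
contact_force: [-1.0, -3.2, 11.1]
width: 0.359
finger_force: 62.3
```

Call:
arm_command(moves=[{"xyz": [-0.03, 0, 0], "twist": 1}, {"xyz": [0, 0, 0], "twist": 1}, {"xyz": [0, 0, 0], "twist": 1}])

```text
time_s: 6.8
ee_pos: [588.4, 112.7, 98.2]
tool_rot: [179.7, 0.1, 96.4]
contact_force: [1.0, -0.4, 2.5]
width: 0.363
finger_force: 61.3
```

```bash
python3 - <<'E'
from workcell import manip
o=manip.observe()
for k in ("ee_pos","tool_rot","joints","contact_force","moment"): print(k,o[k].round(2))
E
```

```text
ee_pos [588.41 112.68  98.16]
tool_rot [1.7968e+02 6.0000e-02 9.6360e+01]
joints [ 4.680e+00  1.873e+01 -1.461e+01  5.633e+01 -5.000e-02  8.832e+01]
contact_force [ 0.98 -0.37  2.53]
moment [-0.13 -0.38 -0.03]
```

Call:
arm_command(moves=[{"xyz": [0, 0, -0.01], "twist": 1}, {"xyz": [0, 0, -0.01], "twist": 1}, {"xyz": [0, 0, -0.01], "twist": 1}, {"xyz": [0, 0, -0.01], "twist": 1}])

```text
time_s: 7.2
ee_pos: [588.5, 112.7, 96.7]
tool_rot: [179.7, 0.2, 116.4]
contact_force: [0.4, -1.0, 5.0]
width: 0.36
finger_force: 61.6
```

Call:
arm_command(moves=[{"xyz": [0, 0, -0.01], "twist": 1}, {"xyz": [0, 0, -0.01], "twist": 1}, {"xyz": [0, 0, -0.01], "twist": 1}, {"xyz": [0, 0, -0.01], "twist": 1}])

```text
time_s: 7.6
ee_pos: [588.0, 112.7, 95.1]
tool_rot: [179.8, 0.2, 136.4]
contact_force: [-0.8, -0.8, 4.8]
width: 0.361
finger_force: 61.6
```

Call:
arm_command(moves=[{"xyz": [0, 0, -0.01], "twist": 1}, {"xyz": [0, 0, -0.01], "twist": 1}, {"xyz": [0, 0, -0.01], "twist": 1}, {"xyz": [0, 0, -0.01], "twist": 1}])

```text
time_s: 8.0
ee_pos: [587.5, 112.6, 93.4]
tool_rot: [179.9, 0.2, 156.4]
contact_force: [-0.5, -0.7, 5.8]
width: 0.355
finger_force: 61.7
```

Call:
arm_command(moves=[{"xyz": [0, 0, -0.01], "twist": 1}, {"xyz": [0, 0, -0.01], "twist": 1}, {"xyz": [0, 0, -0.01], "twist": 1}, {"xyz": [0, 0, -0.01], "twist": 1}])

```text
time_s: 8.4
ee_pos: [587.3, 112.5, 91.7]
tool_rot: [-180.0, 0.2, 176.4]
contact_force: [-2.0, -1.2, 5.9]
width: 0.356
finger_force: 61.8
```

```bash
python3 - <<'E'
from workcell import manip
o=manip.observe()
for k in ("ee_pos","tool_rot","joints","contact_force","moment"): print(k,o[k].round(2))
E
```

```text
ee_pos [587.29 112.51  91.72]
tool_rot [-179.96    0.2   176.36]
joints [  4.69  19.08 -15.    55.73  -0.07   8.32]
contact_force [-1.95 -1.2   5.91]
moment [-0.28  0.25 -0.05]
```

It goes in at exactly the thread lead with a steady force of about 8 N, so screw 1 is left-hand. I'll run it in.

Call:
arm_command(moves=[{"xyz": [0, 0, -0.01], "twist": 1}, {"xyz": [0, 0, -0.01], "twist": 1}, {"xyz": [0, 0, -0.01], "twist": 1}, {"xyz": [0, 0, -0.01], "twist": 1}, {"xyz": [0, 0, -0.01], "twist": 1}, {"xyz": [0, 0, -0.01], "twist": 1}, {"xyz": [0, 0, -0.01], "twist": 1}, {"xyz": [0, 0, -0.01], "twist": 1}])

```text
time_s: 9.2
ee_pos: [587.1, 112.2, 88.4]
tool_rot: [-179.8, 0.1, -143.6]
contact_force: [-1.3, -1.8, 5.8]
width: 0.359
finger_force: 61.8
```

Call:
arm_command(moves=[{"xyz": [0, 0, -0.01], "twist": 1}, {"xyz": [0, 0, -0.01], "twist": 1}, {"xyz": [0, 0, -0.01], "twist": 1}, {"xyz": [0, 0, -0.01], "twist": 1}, {"xyz": [0, 0, -0.01], "twist": 1}, {"xyz": [0, 0, -0.01], "twist": 1}, {"xyz": [0, 0, -0.01], "twist": 1}, {"xyz": [0, 0, -0.01], "twist": 1}])

```text
time_s: 10.0
ee_pos: [587.2, 112.1, 85.1]
tool_rot: [-179.8, -0.1, -103.7]
contact_force: [0.3, -2.9, 5.0]
width: 0.359
finger_force: 61.7
```

Call:
arm_command(moves=[{"xyz": [0, 0, -0.01], "twist": 1}, {"xyz": [0, 0, -0.01], "twist": 1}, {"xyz": [0, 0, -0.01], "twist": 1}, {"xyz": [0, 0, -0.01], "twist": 1}, {"xyz": [0, 0, -0.01], "twist": 1}, {"xyz": [0, 0, -0.01], "twist": 1}, {"xyz": [0, 0, -0.01], "twist": 1}])

```text
time_s: 10.7
ee_pos: [587.4, 112.1, 82.1]
tool_rot: [-179.9, -0.2, -68.7]
contact_force: [0.7, -2.5, 3.4]
width: 0.362
finger_force: 61.5
```

Tip depth is now about 33 mm. I'll release, lift and go to screw 2.

Call:
arm_command(moves=[{"xyz": [0, 0, 0], "twist": 0}, {"xyz": [0, 0, 0], "twist": 0}, {"xyz": [0, 0, 0], "twist": 0}, {"xyz": [0, 0, 0], "twist": 0}, {"xyz": [0, 0, 0.5], "twist": 0}, {"xyz": [0, 0, 0.8], "twist": 0}, {"xyz": [0, 0, 0.8], "twist": 0}], gripper=0)

```text
time_s: 11.4
ee_pos: [584.9, 112.9, 164.5]
tool_rot: [179.9, 0.0, -68.8]
contact_force: [0.4, -0.1, 0.0]
width: 1.003
finger_force: 0.0
```

Call:
arm_command(moves=[{"xyz": [-0.17, -0.7, 0], "twist": -0.4}, {"xyz": [-0.17, -0.9, 0], "twist": -0.4}, {"xyz": [-0.17, -0.9, 0], "twist": -0.4}, {"xyz": [-0.17, -0.9, 0], "twist": -0.4}, {"xyz": [-0.17, -0.9, 0], "twist": -0.4}, {"xyz": [-0.17, -0.9, 0], "twist": -0.4}, {"xyz": [-0.17, -0.9, 0], "twist": -0.4}, {"xyz": [-0.17, -0.9, 0], "twist": -0.1}])

```text
time_s: 12.2
ee_pos: [530.9, -168.4, 164.5]
tool_rot: [-180.0, 0.0, -83.4]
contact_force: [1.0, -0.7, 0.3]
width: 1.002
finger_force: 0.0
```

Call:
arm_command(moves=[{"xyz": [-0.17, -0.9, 0], "twist": 0}, {"xyz": [-0.17, -0.9, -0.2], "twist": 0}, {"xyz": [-0.17, -0.9, -0.5], "twist": 0}, {"xyz": [0, -0.45, -0.5], "twist": 0}, {"xyz": [0, 0, 0], "twist": 0}, {"xyz": [0, 0, 0], "twist": 0}])

```text
time_s: 12.8
ee_pos: [510.4, -292.6, 116.0]
tool_rot: [179.9, 0.1, -83.4]
contact_force: [0.3, -0.2, 0.7]
width: 1.002
finger_force: 0.0
```

```bash
python3 - <<'E'
from h import *
o=manip.observe(); print(o["ee_pos"].round(1),o["tool_rot"].round(1),o["joints"].round(1),o["contact_force"].round(1))
t=vision.snapshot("top"); s=vision.snapshot("scene")
print(proj(t,[[586.2,112.3,104]]))
cv2.imwrite("pics/c5.png",np.hstack([crop(t,200,190,100,100,4),crop(s,235,110,100,100,4)]))
cv2.imwrite("pics/c6.png",crop(s,90,190,120,100,5))
E
```

```text
[ 510.4 -292.6  116. ] [ 1.799e+02  1.000e-01 -8.340e+01] [ -36.1   17.   -14.6   58.5    0.  -132.8] [ 0.3 -0.2  0.7]
[[247.13951242 237.70010126]]
```

View pics/c5.png

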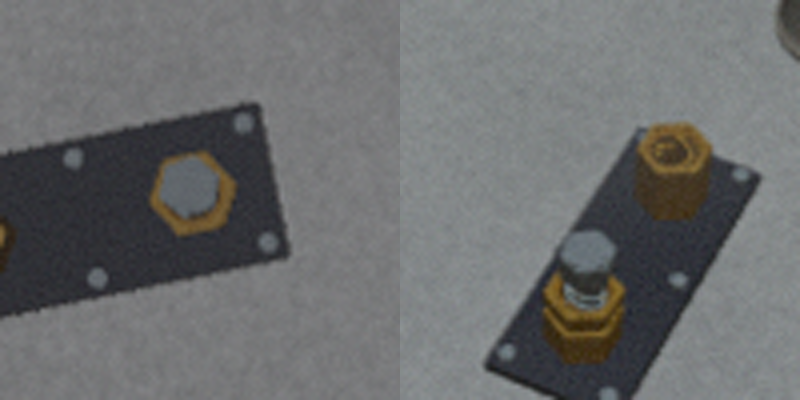

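Screw 1 stands upright in the grooved nut, with its head at (588,246) in the crop. Descending on screw 2 now.

Call:
arm_command(moves=[{"xyz": [0.04, -0.04, -0.6], "twist": 0}, {"xyz": [0, 0, -0.5], "twist": 0}, {"xyz": [0, 0, -0.3], "twist": 0}, {"xyz": [0, 0, 0], "twist": 0}])

```text
time_s: 13.3
ee_pos: [511.7, -293.0, 59.4]
tool_rot: [179.9, 0.1, -83.2]
contact_force: [-1.5, 0.2, -0.0]
width: 1.005
finger_force: 0.0
```

Call:
arm_command(moves=[{"xyz": [0, 0, 0], "twist": 0}, {"xyz": [0, 0, 0], "twist": 0}, {"xyz": [0, 0, 0], "twist": 0}, {"xyz": [0, 0, 0], "twist": 0}, {"xyz": [0, 0, 0], "twist": 0}, {"xyz": [0, 0, 0], "twist": 0}], gripper=1)

```text
time_s: 13.9
ee_pos: [513.3, -295.4, 61.8]
tool_rot: [-179.9, -0.1, -83.3]
contact_force: [-0.4, 0.4, 5.0]
width: 0.36
finger_force: 59.8
```

```bash
python3 - <<'E'
from h import *
s=vision.snapshot("scene")
for z in (98,101,104,107,110): print(z,proj(s,[[586.2,112.3,z]]).round(1))
E
```

```text
98 [[281.2 172.4]]
101 [[281.2 171.6]]
104 [[281.2 170.9]]
107 [[281.3 170.1]]
110 [[281.3 169.4]]
```

Call:
arm_command(moves=[{"xyz": [0, 0, 0.5], "twist": 0}, {"xyz": [0, 0, 1], "twist": 0}, {"xyz": [0, 0, 1], "twist": 0}, {"xyz": [0, 0.4, 0.6], "twist": 0}, {"xyz": [0, 0.9, 0], "twist": 0}, {"xyz": [0, 0.9, 0], "twist": 0}, {"xyz": [0, 0.9, 0], "twist": 0}, {"xyz": [0, 0.9, 0], "twist": 0}])

```text
time_s: 14.75
ee_pos: [511.3, -133.1, 183.3]
tool_rot: [179.9, 0.1, -83.4]
contact_force: [-0.2, -0.1, -3.7]
width: 0.356
finger_force: 62.6
```

Call:
arm_command(moves=[{"xyz": [0, 0.9, 0], "twist": 0}, {"xyz": [0, 0.9, 0], "twist": 0}, {"xyz": [0, 0.9, 0], "twist": 0}, {"xyz": [0, 0.9, 0], "twist": 0}, {"xyz": [0, 0.9, 0], "twist": 0}, {"xyz": [0, 0.9, 0], "twist": 0}, {"xyz": [0.1, 0.9, 0], "twist": 0}, {"xyz": [0.3, 0.9, 0], "twist": 0}])

```text
time_s: 15.55
ee_pos: [526.3, 154.5, 183.1]
tool_rot: [179.8, -0.0, -83.3]
contact_force: [0.4, -0.6, -3.5]
width: 0.359
finger_force: 62.6
```

Call:
arm_command(moves=[{"xyz": [0.4, 0.9, 0], "twist": 0}, {"xyz": [0.3, 0.9, 0], "twist": 0}, {"xyz": [0, 0.4, 0], "twist": 0}, {"xyz": [0, 0, 0], "twist": 0}, {"xyz": [0, 0, 0], "twist": 0}])

```text
time_s: 16.05
ee_pos: [555.3, 240.7, 183.3]
tool_rot: [179.8, -0.1, -83.3]
contact_force: [0.9, -0.9, -3.7]
width: 0.359
finger_force: 62.6
```

Call:
arm_command(moves=[{"xyz": [0.12, 0.21, 0], "twist": 0}, {"xyz": [0, 0, -0.6], "twist": 0}, {"xyz": [0, 0, -0.5], "twist": 0}, {"xyz": [0, 0, -0.4], "twist": 0}, {"xyz": [0, 0, -0.1], "twist": 0}, {"xyz": [0, 0, 0], "twist": 0}])

```text
time_s: 16.65
ee_pos: [560.9, 248.9, 119.8]
tool_rot: [179.9, -0.0, -83.4]
contact_force: [-0.3, -0.0, -2.9]
width: 0.356
finger_force: 62.5
```

Call:
arm_command(moves=[{"xyz": [0, 0, -0.1], "twist": 0}, {"xyz": [0, 0, -0.1], "twist": 0}, {"xyz": [0, 0, 0], "twist": 0}])

```text
time_s: 16.95
ee_pos: [561.4, 249.7, 112.6]
tool_rot: [-180.0, 0.0, -83.3]
contact_force: [0.6, -0.0, -4.2]
width: 0.364
finger_force: 62.5
```

Call:
arm_command(moves=[{"xyz": [0, 0, -0.05], "twist": 0}, {"xyz": [0, 0, 0], "twist": 0}])

```text
time_s: 17.15
ee_pos: [561.3, 249.8, 110.5]
tool_rot: [-180.0, 0.0, -83.3]
contact_force: [-0.5, -0.4, -3.9]
width: 0.361
finger_force: 62.5
```

Call:
arm_command(moves=[{"xyz": [-0.03, -0.01, -0.1], "twist": 0}, {"xyz": [0, 0, 0], "twist": 0}])

```text
time_s: 17.35
ee_pos: [559.7, 249.2, 106.0]
tool_rot: [180.0, -0.0, -83.3]
contact_force: [0.2, 0.0, -4.0]
width: 0.358
finger_force: 62.6
```

Call:
arm_command(moves=[{"xyz": [0, 0, -0.08], "twist": 0}, {"xyz": [0, 0, 0], "twist": 0}])

```text
time_s: 17.55
ee_pos: [559.7, 249.2, 102.8]
tool_rot: [179.9, -0.0, -83.3]
contact_force: [-0.5, -0.7, -3.1]
width: 0.356
finger_force: 62.6
```

Call:
arm_command(moves=[{"xyz": [0, 0, -0.05], "twist": 0}, {"xyz": [0, 0, 0], "twist": 0}])

```text
time_s: 17.75
ee_pos: [560.3, 249.4, 101.8]
tool_rot: [-180.0, 0.0, -83.3]
contact_force: [-1.6, -0.1, 0.4]
width: 0.361
finger_force: 63.0
```

Light contact at about 15 mm depth. Turning clockwise.

Call:
arm_command(moves=[{"xyz": [0, 0, -0.01], "twist": -1}, {"xyz": [0, 0, -0.01], "twist": -1}, {"xyz": [0, 0, -0.01], "twist": -1}, {"xyz": [0, 0, -0.01], "twist": -1}])

```text
time_s: 18.15
ee_pos: [562.1, 249.7, 101.4]
tool_rot: [-179.8, 0.1, -103.5]
contact_force: [1.0, -0.5, 1.7]
width: 0.362
finger_force: 63.2
```

Call:
arm_command(moves=[{"xyz": [0, 0, -0.01], "twist": -1}, {"xyz": [0, 0, -0.01], "twist": -1}, {"xyz": [0, 0, -0.01], "twist": -1}, {"xyz": [0, 0, -0.01], "twist": -1}])

```text
time_s: 18.55
ee_pos: [562.4, 250.2, 100.2]
tool_rot: [-179.8, 0.3, -123.5]
contact_force: [0.7, 1.4, 3.2]
width: 0.358
finger_force: 63.5
```

Call:
arm_command(moves=[{"xyz": [-0.02, 0, -0.01], "twist": -1}, {"xyz": [0, 0, -0.01], "twist": -1}, {"xyz": [0, 0, -0.01], "twist": -1}, {"xyz": [0, 0, -0.01], "twist": -1}, {"xyz": [0, 0, -0.01], "twist": -1}, {"xyz": [0, 0, -0.01], "twist": -1}])

```text
time_s: 19.15
ee_pos: [561.8, 250.2, 98.1]
tool_rot: [-180.0, 0.3, -153.5]
contact_force: [0.3, 0.6, 4.0]
width: 0.357
finger_force: 63.5
```

Call:
arm_command(moves=[{"xyz": [0, 0, -0.01], "twist": -1}, {"xyz": [0, 0, -0.01], "twist": -1}, {"xyz": [0, 0, -0.01], "twist": -1}, {"xyz": [0, 0, -0.01], "twist": -1}, {"xyz": [0, 0, -0.01], "twist": -1}, {"xyz": [0, 0, -0.01], "twist": -1}])

```text
time_s: 19.75
ee_pos: [561.2, 250.2, 95.6]
tool_rot: [179.9, 0.2, 176.5]
contact_force: [-0.6, 0.1, 4.8]
width: 0.36
finger_force: 63.6
```

Call:
arm_command(moves=[{"xyz": [0, 0, -0.01], "twist": -1}, {"xyz": [0, 0, -0.01], "twist": -1}, {"xyz": [0, 0, -0.01], "twist": -1}, {"xyz": [0, 0, -0.01], "twist": -1}, {"xyz": [0, 0, -0.01], "twist": -1}, {"xyz": [0, 0, -0.01], "twist": -1}, {"xyz": [0, 0, -0.01], "twist": -1}, {"xyz": [0, 0, -0.01], "twist": -1}])

```text
time_s: 20.55
ee_pos: [560.4, 249.9, 92.1]
tool_rot: [179.8, 0.1, 136.5]
contact_force: [-3.1, -0.1, 5.0]
width: 0.359
finger_force: 63.7
```

Call:
arm_command(moves=[{"xyz": [0, 0, -0.01], "twist": -1}, {"xyz": [0, 0, -0.01], "twist": -1}, {"xyz": [0, 0, -0.01], "twist": -1}, {"xyz": [0, 0, -0.01], "twist": -1}, {"xyz": [0, 0, -0.01], "twist": -1}, {"xyz": [0, 0, -0.01], "twist": -1}, {"xyz": [0, 0, -0.01], "twist": -1}, {"xyz": [0, 0, -0.01], "twist": -1}])

```text
time_s: 21.35
ee_pos: [560.0, 249.9, 88.7]
tool_rot: [179.9, -0.1, 96.5]
contact_force: [-2.6, 0.2, 5.2]
width: 0.359
finger_force: 63.8
```

```bash
python3 - <<'E'
from workcell import manip
o=manip.observe()
for k in ("ee_pos","joints","contact_force","moment"): print(k,o[k].round(2))
E
```

```text
ee_pos [560.03 249.94  88.71]
joints [ 1.7990e+01  2.0680e+01 -1.3090e+01  5.6110e+01  4.0000e-02  1.0149e+02]
contact_force [-2.6   0.19  5.16]
moment [-0.02  0.59  0.07]
```

Depth is about 29 mm. I'll turn another 55°, release and lift.

Call:
arm_command(moves=[{"xyz": [0, 0, -0.01], "twist": -1}, {"xyz": [0, 0, -0.01], "twist": -1}, {"xyz": [0, 0, -0.01], "twist": -1}, {"xyz": [0, 0, -0.01], "twist": -1}, {"xyz": [0, 0, -0.01], "twist": -1}, {"xyz": [0, 0, -0.01], "twist": -1}, {"xyz": [0, 0, -0.01], "twist": -1}, {"xyz": [0, 0, -0.01], "twist": -1}])

```text
time_s: 22.15
ee_pos: [559.9, 250.2, 85.4]
tool_rot: [180.0, -0.1, 56.5]
contact_force: [-2.7, 0.2, 5.4]
width: 0.358
finger_force: 63.7
```

Call:
arm_command(moves=[{"xyz": [0, 0, -0.01], "twist": -1}, {"xyz": [0, 0, -0.01], "twist": -1}, {"xyz": [0, 0, -0.01], "twist": -1}])

```text
time_s: 22.45
ee_pos: [560.0, 250.2, 84.2]
tool_rot: [-180.0, -0.1, 41.5]
contact_force: [-2.8, 0.8, 4.3]
width: 0.363
finger_force: 63.7
```

Call:
arm_command(moves=[{"xyz": [0, 0, 0], "twist": 0}, {"xyz": [0, 0, 0], "twist": 0}, {"xyz": [0, 0, 0], "twist": 0}, {"xyz": [0, 0, 0], "twist": 0}, {"xyz": [0, 0, 0.5], "twist": 0}, {"xyz": [0, 0, 0.8], "twist": 0}, {"xyz": [0, 0, 0.8], "twist": 0}, {"xyz": [0, 0, 0.5], "twist": 0}], gripper=0)

```text
time_s: 23.25
ee_pos: [560.6, 249.6, 189.2]
tool_rot: [179.9, -0.2, 41.7]
contact_force: [0.6, 1.0, 0.0]
width: 0.996
finger_force: 0.0
```

Call:
arm_command(moves=[{"xyz": [0, -0.9, 0], "twist": 0}, {"xyz": [0, -0.9, 0], "twist": 0}, {"xyz": [0, -0.9, 0], "twist": 0}, {"xyz": [0, -0.9, 0], "twist": 0}, {"xyz": [0, -0.9, 0], "twist": 0}, {"xyz": [0, -0.9, 0], "twist": 0}, {"xyz": [0, -0.9, 0], "twist": 0}, {"xyz": [0, -0.9, 0], "twist": 0}])

```text
time_s: 24.05
ee_pos: [559.2, -40.2, 186.5]
tool_rot: [180.0, -0.0, 41.7]
contact_force: [-0.4, -0.5, -0.2]
width: 1.0
finger_force: 0.0
```

```bash
python3 - <<'E'
from h import *
t=vision.snapshot("top"); s=vision.snapshot("scene")
cv2.imwrite("pics/c7.png",np.hstack([crop(t,165,205,110,130,360/110),crop(s,255,120,80,95,360/80)[:425]])) if 0 else cv2.imwrite("pics/c7.png",np.hstack([crop(t,170,205,100,100,4),crop(s,245,110,100,100,4)]))
for z in (98,101,104,107,110): print(z,[proj(c,[[x,y,z]])[0].round(1) for x,y in((586.2,112.3),(559.1,249)) for c in (s,t)])
print(manip.observe()["ee_pos"])
E
```

```text
98 [array([281.2, 172.4]), array([247.3, 237.8]), array([304.3, 136.5]), array([188.5, 250.1])]
101 [array([281.2, 171.6]), array([247.2, 237.7]), array([304.4, 135.7]), array([188.2, 250. ])]
104 [array([281.2, 170.9]), array([247.1, 237.7]), array([304.5, 134.9]), array([188., 250.])]
107 [array([281.3, 170.1]), array([247.1, 237.7]), array([304.5, 134.2]), array([187.8, 250. ])]
110 [array([281.3, 169.4]), array([247. , 237.6]), array([304.6, 133.4]), array([187.6, 250. ])]
[559.60636333 -42.44115567 186.5668102 ]
```

View pics/c7.png

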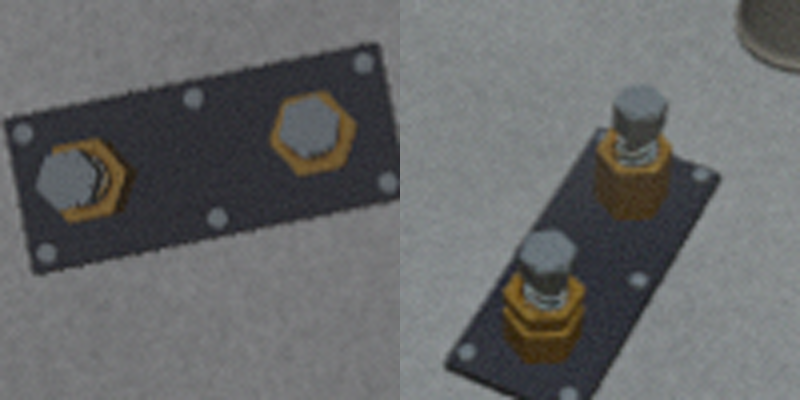

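Both screws stand upright in their nuts: head tops are at (67,179) and (308,126) in the top crop, (640,103) and (550,248) in the scene crop. I'll triangulate the head heights; a tip at least 30 mm down needs the head top below 107 mm.

```bash
python3 - <<'E'
from h import *
t=vision.snapshot("top"); s=vision.snapshot("scene")
for n,a,b in(("rh",(186.75,249.75),(305,135.75)),("lh",(247,236.5),(282.5,172))):
    (c1,d1),(c2,d2)=ray(t,a),ray(s,b)
    k=np.linalg.lstsq(np.stack([d1,-d2],1),c2-c1,rcond=None)[0]
    p,q=c1+k[0]*d1,c2+k[1]*d2; print(n,((p+q)/2).round(1),"gap",np.linalg.norm(p-q).round(1))
E
```

```text
rh [559.4 252.5  98.3] gap 1.1
lh [589.3 113.  101.3] gap 0.7
```

Head tops are at about 98 and 101 mm, both below 107 mm, and the lean is only about 3–4°. The arm is clear, so I'll hand in.

```bash
python3 -c "
from workcell import ticket
print(ticket.close_job())"
```

```text
the job is handed in; nothing more can be done
None
```

The job is handed in (no verdict came back): the screw from the holder well at y ≈ -198 is left-hand and stands in the grooved nut, the one from y ≈ -294 is right-hand and stands in the plain nut, each run in about 33 mm by arm readings and let go; no wrist reading passed about 15 N, and the arm kept clear of the tankard, goblet and card box.

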